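# Show where the embossing wheel is kept

### The job

The apprentice needs to be shown which wheel to put away and where it lives: with the fingertips, point from above first at the broad brass wheel in the fork of the embossing roller lying on the mat, then at the one empty compartment of the wooden tray. Each time stay a couple of centimetres above it for about two seconds, and come down over nothing else. Touch and move nothing, and finish with the hand raised at least 20 cm above the bench.

Things in the scene. Friction and masses are not known exactly. Their poses are not given: they have to be found in the camera images.
- roller_wheel_top (a point): Point at this first: the broad brass wheel (36 mm across, 12 mm wide) in the brass fork of the embossing roller, which lies flat on the mat, the wheel's axis upright; pear-shaped wooden handle, brass collar, black grip. This point: on the wheel's axis, top of the pivot screw, 28 mm above the mat's surface; the highest part near the wheel.
- compartment_mouth (a point): Centre of the open mouth of the tray's one empty compartment, at the height of the tray's rim (35 mm above the bench, 29 mm above the compartment's floor): the thing to point at second. The compartment is 55 mm square inside; z up, x and y along the tray's x and y.
- roller: The embossing roller, 158 mm from handle end to wheel axis, up to 36 mm wide and 30 mm high, loose. Origin: on its underside below the wheel's axis; x points away from the handle, z up.
- tray: Wooden tray fixed to the bench, 125 x 245 x 35 mm, with 2 x 4 compartments on a 60 mm pitch (2 along its x, 4 along its y); floor 6 mm above the bench, dividers up to 32 mm. Seven compartments each hold one loose brass wheel, one is empty. Origin: centre of its underside, z up.
- mat: Green work mat, 250 x 300 x 3 mm, fixed to the bench; the three hand tools lie on it. Origin: centre of its underside, z up.
- stitch_wheel_top (a point): Head of the stitch-marking wheel (another wooden-handled tool on the mat; thin toothed steel wheel, 27 mm across and 2.5 mm thick, in a slim steel fork): point on the wheel's axis 20 mm above the mat. Not to be pointed at.
- stitch_wheel: The stitch-marking wheel, 150 mm from handle end to wheel axis, 30 mm high, loose. Origin: below the toothed wheel's axis, at the mat; x points away from the handle.
- awl_blade_top (a point): Top of the awl's thin steel blade, 14 mm short of its tip, 17 mm above the mat (wooden handle as on the other two tools). Not to be pointed at.
- awl: The awl, 154 mm long, 30 mm high, loose. Origin: below the blade, 14 mm short of the tip, at the mat; x points towards the tip.
- jar: Closed amber glass jar with black cap, 52 mm across, 65 mm high, loose, near the far edge of the bench. Origin: centre of its underside.
- tin: Flat round aluminium tin, 71 mm across, 25 mm high, loose, near the far edge of the bench. Origin: centre of its underside.
- wheel_1: Loose brass wheel lying flat in one of the tray's compartments, 28 mm across, 8 mm high. Origin: centre of its underside, on the compartment's floor.
- wheel_2: Loose brass wheel lying flat in one of the tray's compartments, 32 mm across, 10 mm high. Origin: centre of its underside, on the compartment's floor.
- wheel_3: Loose brass wheel lying flat in one of the tray's compartments, 34 mm across, 13 mm high. Origin: centre of its underside, on the compartment's floor.
- wheel_4: Loose brass wheel lying flat in one of the tray's compartments, 30 mm across, 12 mm high. Origin: centre of its underside, on the compartment's floor.
- wheel_5: Loose brass wheel lying flat in one of the tray's compartments, 36 mm across, 9 mm high. Origin: centre of its underside, on the compartment's floor.
- wheel_6: Loose brass wheel lying flat in one of the tray's compartments, 26 mm across, 14 mm high. Origin: centre of its underside, on the compartment's floor.
- wheel_7: Loose brass wheel lying flat in one of the tray's compartments, 38 mm across, 12 mm high. Origin: centre of its underside, on the compartment's floor.

How it is judged (in metres and radians):
On the way, in this order (a step that is already met when the one before it is completed fails the run):
1. the tool point hovers just above the roller's brass wheel (TCP within 15 mm horizontally of its axis and 15 to 70 mm above its top) for 1.5 s (horizontal distance between the grasp point and roller_wheel_top below 0.015 m and z of the grasp point in the frame of roller_wheel_top between 0.015 and 0.07 m), for 1.5 s.
2. the tool point hovers just above the empty compartment (TCP within 18 mm horizontally of its centre, from 5 mm below to 70 mm above the rim) for 1.5 s (horizontal distance between the grasp point and compartment_mouth below 0.018 m and z of the grasp point in the frame of compartment_mouth between -0.005 and 0.07 m), for 1.5 s.
At the end, for the whole second after the job is handed in: The roller's wheel and then the empty compartment have been pointed at for 1.5 s each; the TCP is more than 170 mm above the bench; the roller, the other two tools, the seven wheels, the jar and the tin lie at rest within 5 mm of where they started; nothing was touched (height (world z) of the grasp point above 0.17 m and distance of each of roller, stitch_wheel, awl, jar, tin, wheel_1, wheel_2, wheel_3, wheel_4, wheel_5, wheel_6, wheel_7 from where it was at the start of the episode below 0.005 m and linear speed of each of roller, stitch_wheel, awl, jar, tin, wheel_1, wheel_2, wheel_3, wheel_4, wheel_5, wheel_6, wheel_7 below 0.02 m/s).
It fails at once if the robot touches something (more than 0.5 N) (contact force between the arm and anything else above 0.5 N).
It fails at once if a loose thing is moved by more than 5 mm or lifted (distance of any of roller, stitch_wheel, awl, jar, tin, wheel_1, wheel_2, wheel_3, wheel_4, wheel_5, wheel_6, wheel_7 from where it was at the start of the episode above 0.005 m).
It fails at once if the tool point comes within 70 mm above another wheel's compartment, another tool's head, the jar or the tin ((horizontal distance between the grasp point and wheel_1 below 0.018 m and z of the grasp point in the frame of wheel_1 between -0.1 and 0.099 m) or (horizontal distance between the grasp point and wheel_2 below 0.018 m and z of the grasp point in the frame of wheel_2 between -0.1 and 0.099 m) or (horizontal distance between the grasp point and wheel_3 below 0.018 m and z of the grasp point in the frame of wheel_3 between -0.1 and 0.099 m) or (horizontal distance between the grasp point and wheel_4 below 0.018 m and z of the grasp point in the frame of wheel_4 between -0.1 and 0.099 m) or (horizontal distance between the grasp point and wheel_5 below 0.018 m and z of the grasp point in the frame of wheel_5 between -0.1 and 0.099 m) or (horizontal distance between the grasp point and wheel_6 below 0.018 m and z of the grasp point in the frame of wheel_6 between -0.1 and 0.099 m) or (horizontal distance between the grasp point and wheel_7 below 0.018 m and z of the grasp point in the frame of wheel_7 between -0.1 and 0.099 m) or (horizontal distance between the grasp point and stitch_wheel_top below 0.015 m and z of the grasp point in the frame of stitch_wheel_top between -0.1 and 0.07 m) or (horizontal distance between the grasp point and awl_blade_top below 0.015 m and z of the grasp point in the frame of awl_blade_top between -0.1 and 0.07 m) or (horizontal distance between the grasp point and jar below 0.025 m and z of the grasp point in the frame of jar between -0.1 and 0.135 m) or (horizontal distance between the grasp point and tin below 0.03 m and z of the grasp point in the frame of tin between -0.1 and 0.095 m)).
It also fails if it takes over 48 s, if anything falls off the work surface, if the arm or the gripper's body presses on something with over 40 N, if the wrist force passes 120 N, or if a joint passes its speed limit or range.

### The arm

A 6-joint arm with a two-finger parallel gripper is mounted at the origin on the work surface. World frame = base frame: x ahead of the robot, y to its left, z up, the work surface at z = 0. Lengths are in mm, angles in degrees, forces in N, time in s.
With the tool pointing down it reaches from about 350 to 850 mm from the base axis. Payload 8.1 kg.
Tool frame: the origin (TCP) lies between the finger pads, 19 mm behind the fingertips; this is the grasp point; z points along the fingers, y is the line along which they close (so a half turn about z gives the same grasp; the last joint's range is limited). The gripper opens to 85 mm and grips with 20 to 120 N. Pads are 22 mm wide; open, the fingers measure 114 mm over their backs; the gripper's body (76 mm by 85 mm) begins 54 mm behind the grasp point. The pads swing forward as they close: fully open they stand 13 mm farther back than shut.
Start: joints at [-79.435, 7.471, 85.268, -0, 87.261, -4.893], TCP at [159.943, -578.294, 249.992] pointing down, gripper open.
Joint ranges: [-169.43, 169.43], [-51.17, 129.36], [1.28, 143.12], [-76.62, 256.62], [0, 156.53], [-152.29, 152.29]. Speed limits (degrees/s): [136.94, 136.94, 159.86, 180, 180, 180].

### API

Orientations are given as [roll, pitch, yaw] about the fixed x, y, z axes, in that order (R = Rz(yaw) Ry(pitch) Rx(roll)).
In Python, from bench import sense, snapshot, camera_info, hand_in gives the robot as it stands. The module is installed in compiled form; this text tells all that it offers.
- The arm moves only by the tool apply_moves, never from a script. Its argument "deltas" is a list of rows, each a list of 7 numbers: the shift along the tool's x, y, z scaled (see below), then the turn, a rotation vector about the tool's x, y, z scaled (see below), then the opening, from 0 (shut) to 1 (fully open). In form: [[dx, dy, dz, ax, ay, az, claw], ...]. A call has 1 to 8 rows; each row shifts and turns the commanded pose from where the row before left it, along the tool's axes as they then stand; what a row does not reach is not made up. The controller multiplies each number of a shift by 0.03 m and each number of a turn by 0.08 rad. A row lasts 1/8 s, in which the tool goes at most 62.5 mm and 10.7 degrees, less where a joint would pass 70% of its speed; a pose out of reach is approached as far as the arm can. A call with a number of a shift or a turn outside -1 to 1 is refused whole. A call with a gripper value outside its range is refused whole. The fingers move at their own pace and stop on an object; "grip_force" is the grip in N (left out, the last holds). Time passes only in rows, so rows that do not move let the fingers close. It gives the time, the measured TCP pose, the force, the opening and the grip force at its end, in the units of the state.
- sense(): the state, without advancing time (a new reading comes with each control period).
- snapshot(name): name is "scene" or "top"; returns the picture (384x512x3 uint8, red, green, blue); there is no depth.
- camera_info(name): a dict with "vertical_fov" (degrees; the focal length in pixels is half the picture's height over the tangent of half this angle, whatever the lens; pixels are square), "cx", "cy" (the principal point, pixels), "origin" and "rotation" of the camera in the world. Camera axes: x right, y up, looking along -z (the intrinsics and any distortion apply to the point x, -y, -z); pixel columns grow to the right and rows downward; lengths in mm; the calibration is good to about 2 mm. A picture is of the moment at which its call begins. camera_info takes no time and is no camera call.
- hand_in(): hands the job in; it is judged then, once.
The state is a dict: "time": time; "joint_pos": joint angles; "qd": joint speeds; "joint_efforts": joint torques, N m; "tool_pos": TCP position; "tcp_rot": TCP orientation; "ft_force": force on the tool from outside, world axes, zero at the start; "wrist_torque": the same for the moment, N m; "finger_gap": finger opening in mm; "grip_force": force on a finger pad.
Only numpy, scipy, OpenCV 4.12 (cv2) and the standard library are available. Lean on these libraries where they do the work, as an engineer would, in place of code of your own. Each camera call takes 0.05 s, during which the arm holds its last target. There are 200 camera calls.

## Working session

There is one attempt and no reset: what is moved stays moved. The work goes in short steps, Python scripts to look and compute and a tool call to move; the robot and the scene stay as the last step left them, time stands still between calls to the robot, and variables do not carry over. Pictures are saved under pics/ and viewed, at most 10 in all, crops included, and the job is handed in when it is done.

Besides the shell and the picture viewer there is one more tool, called after "Request:" as name([rows], argument=value, ...), one row to a line, values as JSON. apply_moves: Moves the arm, as the interface text tells. Its arguments: {"type":"object","properties":{"deltas":{"type":"array"},"grip_force":{"type":"number"}},"required":["deltas"]}

```bash
mkdir -p pics
python3 - <<'E'
from bench import *
import cv2
for n in("scene","top"):
    cv2.imwrite(f"pics/{n}0.png",cv2.resize(snapshot(n)[:,:,::-1],(800,600),interpolation=cv2.INTER_CUBIC)); print(camera_info(n))
s=sense();print(s['time'],s['tool_pos'],s['tcp_rot'])
E
```

```text
{'vertical_fov': 55.03414405766359, 'cx': 252.81569156338358, 'cy': 196.82712422736955, 'origin': array([1081.95093143, -127.67848565,  673.84117465]), 'rotation': array([38.58195708, -0.95070098, 75.21274523])}
{'vertical_fov': 46.090807957006824, 'cx': 250.3945283494325, 'cy': 189.53598160353872, 'origin': array([ 443.1355742 ,  -14.37953024, 1016.06314736]), 'rotation': array([ 11.13151669,  -0.34446964, -88.78576905])}
0.1 [ 159.86495534 -577.81672904  249.03007675] [-1.79901814e+02 -7.98798442e-03  1.54602840e+01]
```

View pics/scene0.png

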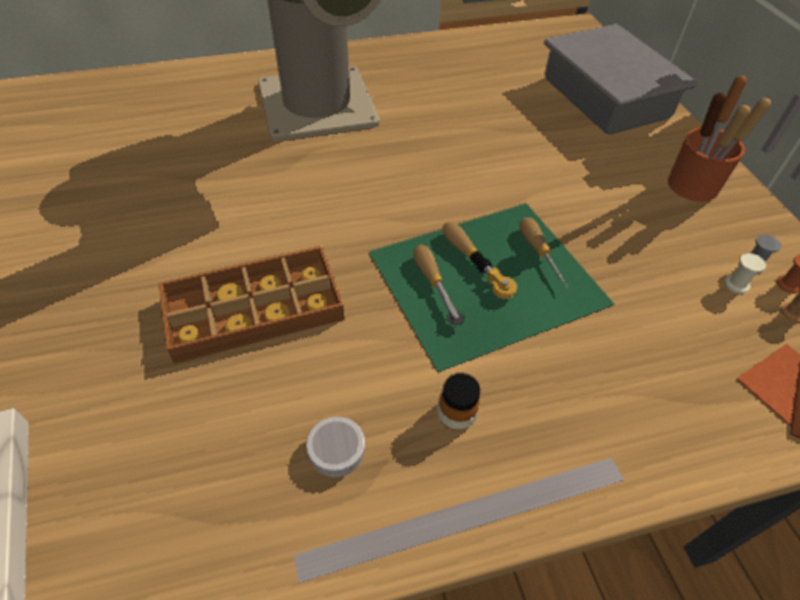

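View pics/top0.png

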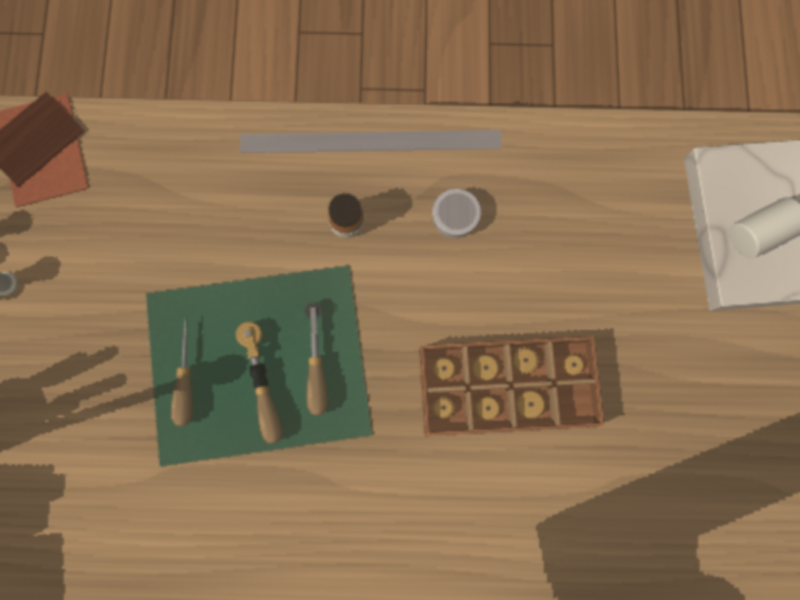

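The scene view shows the roller wheel at about (503,287) and the empty compartment at about (186,298). In the top view they are at about (249,335) and (578,404). I'll cast rays in both views and check the scale and distortion on the mat and tray corners.

```bash
cat > h.py <<'E'
from bench import *
import numpy as np, cv2
from scipy.spatial.transform import Rotation as R
def ray(n,U,V):
    c=camera_info(n);f=192/np.tan(np.radians(c['vertical_fov']/2))
    u,v=(U+.5)/1.5625-.5,(V+.5)/1.5625-.5
    d=R.from_euler('xyz',c['rotation'],degrees=True).apply([(u-c['cx'])/f,-(v-c['cy'])/f,-1]);return c['origin'],d
def at(n,U,V,z):
    o,d=ray(n,U,V);return (o+d*(z-o[2])/d[2]).round(1)
E
python3 - <<'E'
from h import *
P={'matA':(3,(147,293),(611,299)),'matB':(3,(351,266),(438,363)),'matC':(3,(372,434),(370,255)),'matD':(3,(160,465),(528,205)),
'roller':(31,(249,335),(503,287)),'stitch':(23,(313,309),(457,316)),'awl':(20,(184,328),(560,280)),
'trayNE':(35,(420,347),(343,306)),'tray2':(35,(596,337),(170,346)),'tray3':(35,(602,422),(161,284)),'tray4':(35,(425,434),(322,249)),
'jarcap':(65,(345,209),(461,391)),'tin':(25,(457,212),(336,443)),'wheel corner':(18,(574,365),(189,333))}
for k,(z,t,s) in P.items(): print(k,at('top',*t,z),at('scene',*s,z))
for n in('top','scene'):
    im=cv2.resize(snapshot(n)[:,:,::-1],(800,600),interpolation=cv2.INTER_CUBIC)
    a=im[260:470,140:410] if n=='top' else im[190:370,360:620]
    b=im[320:450,400:620] if n=='top' else im[235:365,145:355]
    a=cv2.resize(a,(400,300*1));b=cv2.resize(b,(400,300))
    cv2.imwrite(f'pics/c_{n}.png',cv2.hconcat([a,b]))
E
```

```text
matA [639.7 341.4   3. ] [630.2 342.5   3. ]
matB [687.   44.5   3. ] [676.2  52.2   3. ]
matC [444.3   7.1   3. ] [452.5   8.    3. ]
matD [395.6 301.7   3. ] [401.2 303.5   3. ]
roller [577.3 183.1  31. ] [589.3 177.9  31. ]
stitch [617.8  95.6  23. ] [618.5  97.3  23. ]
awl [586.8 278.4  20. ] [588.7 272.8  20. ]
trayNE [565.1 -57.5  35. ] [570.6 -58.6  35. ]
tray2 [ 584.6 -304.5   35. ] [ 581.9 -296.4   35. ]
tray3 [ 467.1 -308.7   35. ] [ 466.3 -306.8   35. ]
tray4 [445.8 -66.   35. ] [452.3 -67.3  35. ]
jarcap [754.3  52.   65. ] [759.2  50.6  65. ]
tin [ 766.6 -109.6   25. ] [ 769.3 -108.4   25. ]
wheel corner [ 546.3 -276.9   18. ] [ 552.4 -274.9   18. ]
```

View pics/c_top.png

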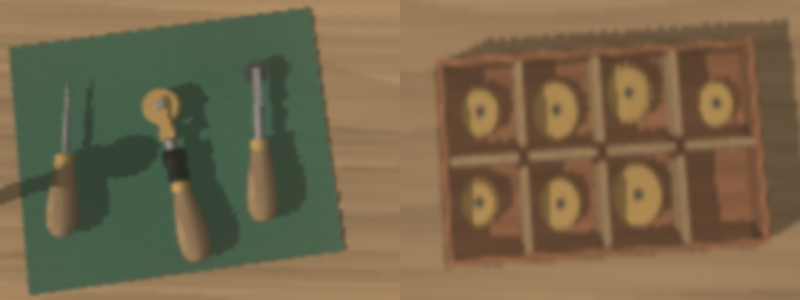

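View pics/c_scene.png

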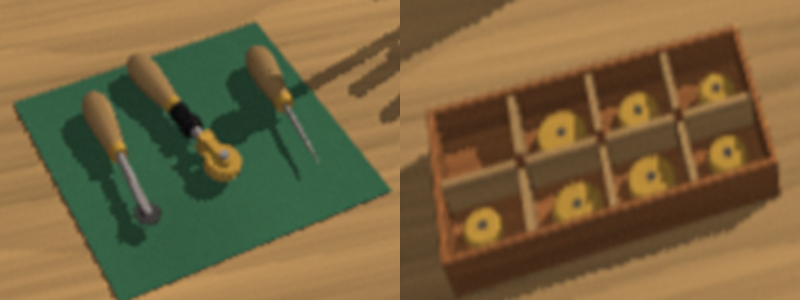

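The crops show the pivot screw at (248,332) in the top view and (503.7,283.6) in the scene view, so my first scene readings were a few pixels off. I'll get the mat, tray and brass more precisely with masks.

```bash
cat > m.py <<'E'
from h import *
def quad(m):
    c=max(cv2.findContours(m,cv2.RETR_EXTERNAL,cv2.CHAIN_APPROX_NONE)[0],key=cv2.contourArea)
    c=cv2.convexHull(c); e=.02*cv2.arcLength(c,True)
    return cv2.approxPolyDP(c,e,True)[:,0]
def A(n,u,v,z): return at(n,(u+.5)*1.5625-.5,(v+.5)*1.5625-.5,z)
for n in('top','scene'):
    im=snapshot(n);h=cv2.cvtColor(im,cv2.COLOR_RGB2HSV)
    g=cv2.inRange(h,(55,80,20),(95,255,255));g=cv2.morphologyEx(g,cv2.MORPH_CLOSE,np.ones((5,5)))
    q=quad(g);print(n,'mat');[print('  ',p,A(n,*p,3)) for p in q]
    b=cv2.inRange(h,(14,130,120),(30,255,255))
    k,_,st,ce=cv2.connectedComponentsWithStats(b)
    for i in range(1,k):
        p=A(n,*ce[i],17)
        if 15<st[i,4]<600 and 380<p[0]<700 and -320<p[1]<340: print('  brass',st[i],ce[i].round(1),p)
    x0,y0,x1,y1=(262,205,392,285) if n=='top' else (95,152,228,235)
    r=cv2.inRange(h,(0,95,0),(14,255,255));M=np.zeros_like(r);M[y0:y1,x0:x1]=r[y0:y1,x0:x1]
    M=cv2.morphologyEx(M,cv2.MORPH_OPEN,np.ones((2,2)))
    M=cv2.morphologyEx(M,cv2.MORPH_CLOSE,np.ones((9,9)))
    print('  tray');[print('  ',p,A(n,*p,35)) for p in quad(M)]
print('picks top/scene')
for k,z,t,s in[('roller',31,(248,332),(503.7,283.6)),('stitch',23,(313,308),(457,317)),('awl',20,(184.5,329),(560,275)),
 ('compfloor',6,(580,404),(186,302))]:print(k,at('top',*t,z),at('scene',*s,z))
E
python3 m.py
```

```text
Traceback (most recent call last):
  File "m.py", line 10, in <module>
    q=quad(g);print(n,'mat');[print('  ',p,A(n,*p,3)) for p in q]
  File "m.py", line 3, in quad
    c=max(cv2.findContours(m,cv2.RETR_EXTERNAL,cv2.CHAIN_APPROX_NONE)[0],key=cv2.contourArea)
ValueError: max() iterable argument is empty
```

Run:
```python
from h import *
for n,ps in(('top',[(110,200),(160,212),(370,258),(272,240)]),('scene',[(300,190),(322,183),(118,190),(108,215)])):
    im=snapshot(n);h=cv2.cvtColor(im,cv2.COLOR_RGB2HSV);print(im.dtype,[(im[v,u],h[v,u]) for u,v in ps])
```

```text
uint8 [(array([73, 97, 74], dtype=uint8), array([61, 63, 97], dtype=uint8)), (array([115, 102,  83], dtype=uint8), array([ 18,  71, 115], dtype=uint8)), (array([133,  91,  64], dtype=uint8), array([ 12, 132, 133], dtype=uint8)), (array([108,  77,  55], dtype=uint8), array([ 12, 125, 108], dtype=uint8))]
uint8 [(array([54, 97, 68], dtype=uint8), array([ 70, 113,  97], dtype=uint8)), (array([97, 74, 35], dtype=uint8), array([ 19, 163,  97], dtype=uint8)), (array([84, 50, 27], dtype=uint8), array([ 12, 173,  84], dtype=uint8)), (array([138,  84,  46], dtype=uint8), array([ 12, 170, 138], dtype=uint8))]
```

```bash
sed -i 's/(55,80,20),(95,255,255)/(45,40,20),(100,255,255)/; s/(14,130,120),(30,255,255)/(15,115,95),(30,255,255)/; s/(0,95,0),(14,255,255)/(0,90,0),(14,255,255)/' m.py; python3 m.py
python3 -c "
from h import *
a=snapshot('top')[:,:,::-1];cv2.imwrite('pics/top1.png',cv2.resize(a[150:310,80:400],(800,400),interpolation=cv2.INTER_CUBIC))"
```

```text
top mat
   [222 171] [684.6  50.1   3. ]
   [237 277] [445.5   9.1   3. ]
   [103 297] [396.5 300.1   3. ]
   [ 94 189] [635.8 340.8   3. ]
  brass [152 206  15  23 207] [159.5 215.7] [575.8 185.   17. ]
  brass [327 221  18  19 237] [335.6 230.3] [ 552.  -207.3   17. ]
  brass [302 227  17  17 226] [310.3 234.9] [ 540.4 -151.    17. ]
  brass [360 227  14  14 141] [366.6 233.2] [ 547.  -275.9   17. ]
  brass [198 229   7   5  27] [200.9 231. ] [543.8  91.3  17. ]
  brass [277 229  15  15 163] [283.7 235.6] [537.7 -92.1  17. ]
  brass [114 236   6   4  23] [116.4 237.6] [525.2 277.   17. ]
  brass [164 248   7   5  27] [166.8 249.7] [501.  164.5  17. ]
  brass [329 250  20  18 266] [339.  258.5] [ 490.1 -213.7   17. ]
  brass [304 253  16  16 184] [311.8 260.8] [ 483.9 -154.1   17. ]
  brass [277 254  14  14 154] [283.4 260.5] [483.1 -91.8  17. ]
  tray
   [381 216] [ 583.5 -303.9   35. ]
   [387 273] [ 460.7 -312.5   35. ]
   [273 279] [442.9 -68.5  35. ]
   [270 222] [564.9 -60.5  35. ]
scene mat
   [337 131] [400.6 301.5   3. ]
   [392 194] [638.7 340.9   3. ]
   [280 237] [688.  
[... 486 characters left out ...]
216.1   17. ]
  brass [162 176  24  30 385] [174.5 190.2] [ 515.4 -153.4   17. ]
  brass [196 188  14  11 115] [201.9 193. ] [538.8 -93.8  17. ]
  brass [107 195  32  19 220] [124.7 202.3] [ 523.7 -265.6   17. ]
  brass [144 200  17  12 150] [151.5 205.9] [ 548.3 -208.7   17. ]
  brass [114 207  14  12 132] [120.4 212.9] [ 551.2 -275.9   17. ]
  tray
   [207 160] [455.7 -65.3  35. ]
   [220 205] [596.5 -62.4  35. ]
   [112 233] [ 613.5 -290.4   35. ]
   [103 182] [ 467.7 -306.5   35. ]
picks top/scene
roller [581.5 184.7  31. ] [583.3 181.4  31. ]
stitch [619.3  95.7  23. ] [620.3  96.7  23. ]
awl [585.4 277.5  20. ] [579.3 277.1  20. ]
compfloor [ 492.4 -287.     6. ] [ 483.6 -279.6    6. ]
```

View pics/top1.png

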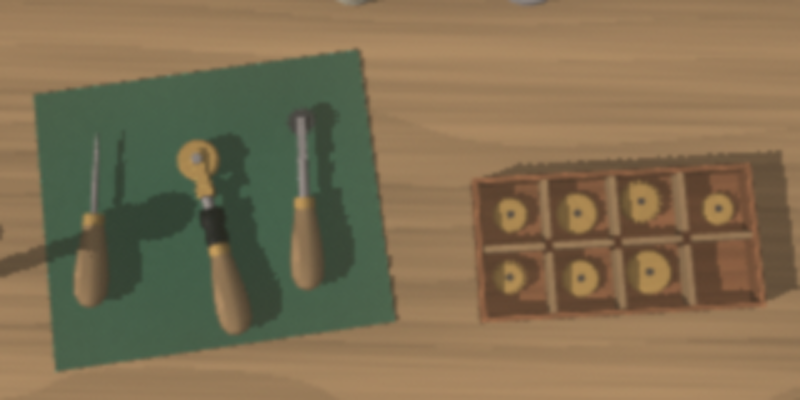

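Two views agree that the roller wheel is at about (582,183,31) and the empty compartment at about (491,-279,35). In tool axes at yaw 15.5°, the first leg is about (610,-621,0) mm, which I'll travel at height with the fingers shut.

Request:
apply_moves([
  [0.4,-0.4,0,0,0,0,0],
  [0.85,-0.86,0,0,0,0,0],
  [0.85,-0.86,0,0,0,0,0],
  [0.85,-0.86,0,0,0,0,0],
  [0.85,-0.86,0,0,0,0,0],
  [0.85,-0.86,0,0,0,0,0],
  [0.85,-0.86,0,0,0,0,0],
  [0.85,-0.86,0,0,0,0,0],
])

```text
time: 1.5
tool_pos: [292.8, -339.9, 250.0]
tcp_rot: [180.0, -0.0, 15.5]
ft_force: [1.0, 0.0, 0.2]
finger_gap: 0.2
grip_force: 0.0
```

Request:
apply_moves([
  [0.85,-0.86,0,0,0,0,0],
  [0.85,-0.86,0,0,0,0,0],
  [0.85,-0.86,0,0,0,0,0],
  [0.85,-0.86,0,0,0,0,0],
  [0.85,-0.86,0,0,0,0,0],
  [0.85,-0.86,0,0,0,0,0],
  [0.85,-0.86,0,0,0,0,0],
  [0.85,-0.86,0,0,0,0,0],
])

```text
time: 2.5
tool_pos: [433.8, -86.6, 250.0]
tcp_rot: [180.0, -0.0, 15.5]
ft_force: [0.3, -1.4, -0.3]
finger_gap: 0.2
grip_force: 0.0
```

Request:
apply_moves([
  [0.85,-0.86,0,0,0,0,0],
  [0.85,-0.86,0,0,0,0,0],
  [0.85,-0.86,0,0,0,0,0],
  [0.85,-0.86,0,0,0,0,0],
  [0.85,-0.86,0,0,0,0,0],
  [0.85,-0.86,0,0,0,0,0],
  [0.85,-0.86,0,0,0,0,0],
  [0,0,0,0,0,0,0],
])

```text
time: 3.5
tool_pos: [557.4, 135.7, 249.7]
tcp_rot: [-180.0, 0.0, 15.6]
ft_force: [0.4, -0.1, -0.3]
finger_gap: 0.1
grip_force: 0.0
```

Request:
apply_moves([
  [0.6,-0.65,0,0,0,0,0],
  [0.6,-0.65,0,0,0,0,0],
  [0,0,0.6,0,0,0,0],
  [0,0,0.8,0,0,0,0],
  [0,0,0.8,0,0,0,0],
  [0,0,0.8,0,0,0,0],
  [0,0,0.5,0,0,0,0],
  [0,0,0,0,0,0,0],
])

```text
time: 4.5
tool_pos: [580.5, 179.5, 143.2]
tcp_rot: [-180.0, 0.2, 15.4]
ft_force: [0.3, -0.2, 0.6]
finger_gap: -0.1
grip_force: 0.0
```

```bash
python3 -c "
from h import *
a=snapshot('scene')[:,:,::-1];b=snapshot('top')[:,:,::-1]
cv2.imwrite('pics/r.png',cv2.hconcat([cv2.resize(a[60:260,200:400],(400,400)),cv2.resize(b[120:320,60:260],(400,400))]))
print(sense()['tool_pos'])"
```

```text
[582.186612   180.02028773 145.6752694 ]
```

View pics/r.png

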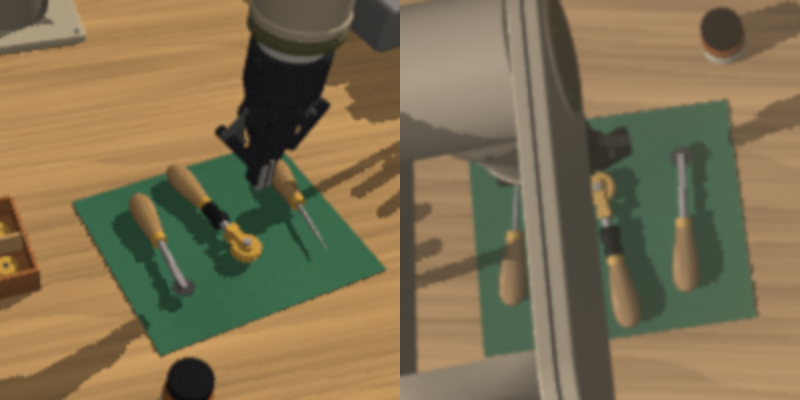

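The hand stands above the roller head: the fingertips are at about (262,185) in the left crop, with the wheel at (243,243) below. I'll descend about 68 mm and dwell.

Request:
apply_moves([
  [0.03,-0.1,0.5,0,0,0,0],
  [0,0,0.6,0,0,0,0],
  [0,0,0.6,0,0,0,0],
  [0,0,0.55,0,0,0,0],
  [0,0,0,0,0,0,0],
  [0,0,0,0,0,0,0],
  [0,0,0,0,0,0,0],
  [0,0,0,0,0,0,0],
])

```text
time: 5.6
tool_pos: [582.7, 183.5, 78.4]
tcp_rot: [180.0, -0.1, 15.5]
ft_force: [0.7, -0.2, 0.1]
finger_gap: -0.1
grip_force: 0.0
```

```bash
python3 -c "
from h import *
a=snapshot('scene')[:,:,::-1];b=snapshot('top')[:,:,::-1]
cv2.imwrite('pics/r2.png',cv2.hconcat([cv2.resize(a[100:220,260:380],(400,400)),cv2.resize(b[160:280,110:230],(400,400))]))
print(sense()['tool_pos'])"
```

```text
[582.42407953 183.46089771  78.02958145]
```

View pics/r2.png

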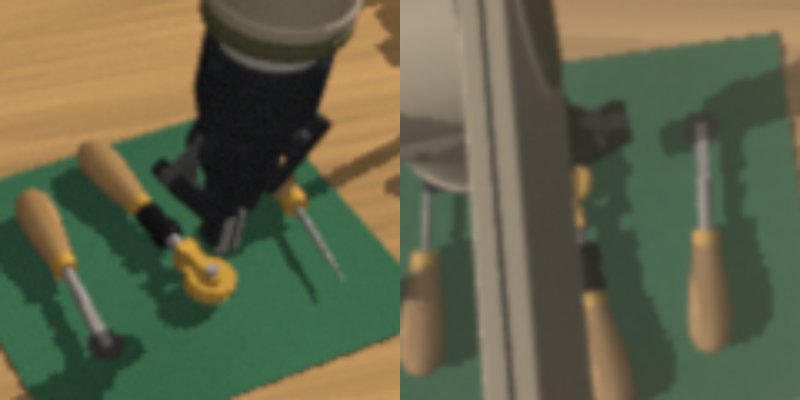

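The fingertips end at about (225,250) in the left crop, just behind the pivot screw at (212,271). I'll check that numerically.

```bash
python3 -c "
from h import *
from bench import *
c=camera_info('scene');f=192/np.tan(np.radians(c['vertical_fov']/2));r=R.from_euler('xyz',c['rotation'],degrees=True)
def pr(p):
    q=r.inv().apply(np.array(p)-c['origin']);u=c['cx']+f*q[0]/-q[2];v=c['cy']+f*q[1]/q[2];return u,v,(u-260)/.3,(v-100)/.3
for p in[(582.4,183.5,59),(582.4,183.5,72),(582,183,31)]:print(np.round(pr(p),1))"
```

```text
[325.  172.7 216.5 242.5]
[325.9 168.8 219.8 229.4]
[322.6 180.8 208.8 269.3]
```

The projections agree to within a few mm, so I'll dwell.

Request:
apply_moves([
  [0,0,0,0,0,0,0],
  [0,0,0,0,0,0,0],
  [0,0,0,0,0,0,0],
  [0,0,0,0,0,0,0],
  [0,0,0,0,0,0,0],
  [0,0,0,0,0,0,0],
  [0,0,0,0,0,0,0],
  [0,0,0,0,0,0,0],
])

```text
time: 6.7
tool_pos: [582.1, 183.4, 77.5]
tcp_rot: [-180.0, -0.0, 15.5]
ft_force: [-0.4, 0.2, 0.4]
finger_gap: 0.2
grip_force: 0.0
```

Request:
apply_moves([
  [0,0,0,0,0,0,0],
  [0,0,0,0,0,0,0],
  [0,0,0,0,0,0,0],
  [0,0,0,0,0,0,0],
  [0,0,0,0,0,0,0],
  [0,0,0,0,0,0,0],
  [0,0,0,0,0,0,0],
  [0,0,0,0,0,0,0],
])

```text
time: 7.7
tool_pos: [582.1, 183.4, 77.5]
tcp_rot: [-180.0, -0.0, 15.5]
ft_force: [-0.3, 0.4, 0.0]
finger_gap: -0.1
grip_force: 0.0
```

Request:
apply_moves([
  [0,0,-0.5,0,0,0,0],
  [0,0,-0.8,0,0,0,0],
  [0,0,-0.9,0,0,0,0],
  [0,0,-0.9,0,0,0,0],
  [0,0,-0.9,0,0,0,0],
  [0,0,-0.8,0,0,0,0],
  [0,0,-0.4,0,0,0,0],
  [0,0,0,0,0,0,0],
])

```text
time: 8.7
tool_pos: [582.7, 183.5, 235.0]
tcp_rot: [180.0, -0.1, 15.5]
ft_force: [-0.8, -0.2, -0.3]
finger_gap: -0.2
grip_force: 0.0
```

Request:
apply_moves([
  [-0.23,0.46,0,0,0,0,0],
  [-0.48,0.96,0,0,0,0,0],
  [-0.48,0.96,0,0,0,0,0],
  [-0.48,0.96,0,0,0,0,0],
  [-0.48,0.96,0,0,0,0,0],
  [-0.48,0.96,0,0,0,0,0],
  [-0.48,0.96,0,0,0,0,0],
  [-0.48,0.96,0,0,0,0,0],
])

```text
time: 9.7
tool_pos: [534.2, -54.6, 231.9]
tcp_rot: [-180.0, 0.1, 15.4]
ft_force: [1.3, -0.4, 0.6]
finger_gap: 0.0
grip_force: 0.0
```

Request:
apply_moves([
  [-0.48,0.96,0,0,0,0,0],
  [-0.48,0.96,0,0,0,0,0],
  [-0.48,0.96,0,0,0,0,0],
  [-0.48,0.96,0,0,0,0,0],
  [-0.48,0.96,0,0,0,0,0],
  [-0.48,0.96,0,0,0,0,0],
  [-0.48,0.96,0,0,0,0,0],
  [-0.1,0.15,0,0,0,0,0],
])

```text
time: 10.7
tool_pos: [488.7, -281.1, 231.9]
tcp_rot: [-179.9, 0.1, 15.3]
ft_force: [-0.7, 0.3, -0.5]
finger_gap: 0.3
grip_force: 0.0
```

Request:
apply_moves([
  [0,0,0,0,0,0,0],
  [0,0,0,0,0,0,0],
  [0,0,0.5,0,0,0,0],
  [0,0,0.7,0,0,0,0],
  [0,0,0.7,0,0,0,0],
  [0,0,0.7,0,0,0,0],
  [0,0,0.4,0,0,0,0],
  [0,0,0,0,0,0,0],
])

```text
time: 11.7
tool_pos: [489.9, -278.4, 142.0]
tcp_rot: [-179.9, 0.1, 15.5]
ft_force: [0.1, -0.9, 1.0]
finger_gap: -0.1
grip_force: 0.0
```

```bash
python3 -c "
from h import *
a=snapshot('scene')[:,:,::-1];b=snapshot('top')[:,:,::-1]
cv2.imwrite('pics/t.png',cv2.hconcat([cv2.resize(a[100:260,80:240],(400,400)),cv2.resize(b[160:320,260:420],(400,400))]))
print(sense()['tool_pos'])"
```

```text
[ 490.91636327 -279.26508348  143.99721884]
```

View pics/t.png

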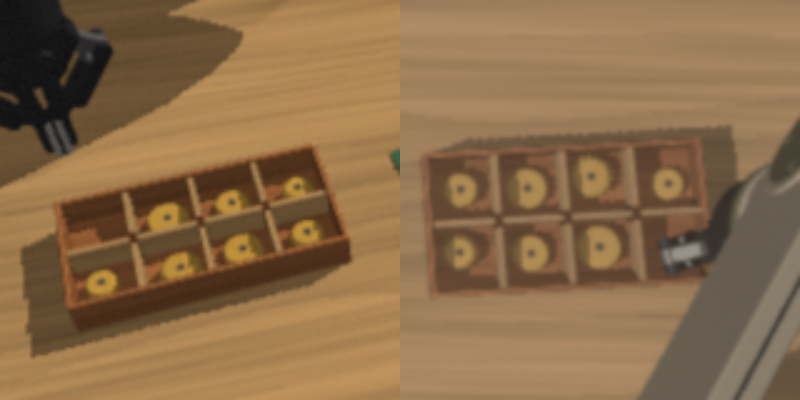

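The fingertips are over the empty compartment: (685,254) in the top crop against the compartment at about (674,248), with the offset expected from the remaining height. I'll descend 62 mm, dwell and retreat.

Request:
apply_moves([
  [0,0,0.4,0,0,0,0],
  [0,0,0.6,0,0,0,0],
  [0,0,0.6,0,0,0,0],
  [0,0,0.5,0,0,0,0],
  [0,0,0,0,0,0,0],
  [0,0,0,0,0,0,0],
  [0,0,0,0,0,0,0],
  [0,0,0,0,0,0,0],
])

```text
time: 12.8
tool_pos: [491.0, -279.5, 81.3]
tcp_rot: [179.9, -0.0, 15.5]
ft_force: [0.4, 0.3, -1.0]
finger_gap: 0.2
grip_force: 0.0
```

```bash
python3 -c "
from h import *
a=snapshot('scene')[:,:,::-1];b=snapshot('top')[:,:,::-1]
cv2.imwrite('pics/t2.png',cv2.hconcat([cv2.resize(a[120:240,80:200],(400,400)),cv2.resize(b[200:300,310:410],(400,400))]))
print(sense()['tool_pos'])"
```

```text
[ 490.83027366 -279.40412373   80.94720374]
```

View pics/t2.png

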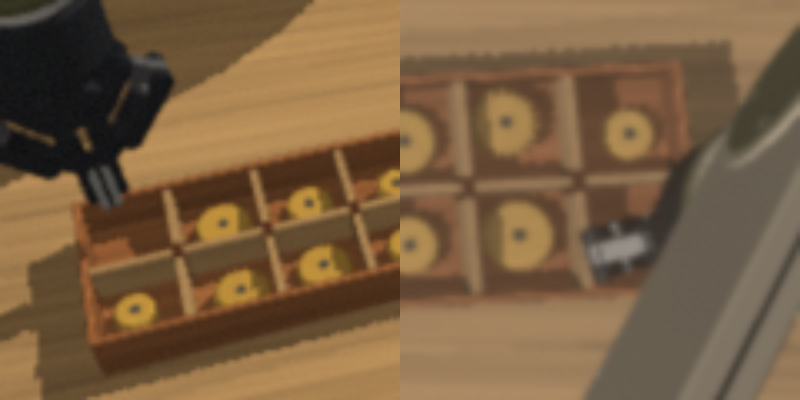

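The top crop puts the fingertips at about (617,247) and the compartment centre at about (638,236). I'll check that offset numerically.

```bash
python3 -c "
from h import *
A=lambda n,u,v,z:at(n,(u+.5)*1.5625-.5,(v+.5)*1.5625-.5,z)
T=lambda x,y,z:A('top',310+(x-400+.5)/4-.5,200+(y+.5)/4-.5,z)
S=lambda x,y,z:A('scene',80+(x+.5)*.3-.5,120+(y+.5)*.3-.5,z)
print('comp top',T(638,236,33),'cross',T(580,182,32),'left-bottom',T(588,295,33),'tip',T(617,247,61))
print('scene cross',S(178,253,32),'outer back corner',S(78,208,35),'divider back',S(168,190,32),'divider right end',S(90,270,32),'tip',S(106,203,62))"
```

```text
comp top [ 490.4 -275.6   33. ] cross [ 518.9 -245.2   32. ] left-bottom [ 458.5 -247.8   33. ] tip [ 483.2 -257.    61. ]
scene cross [ 521.6 -243.6   32. ] outer back corner [ 467.9 -306.4   35. ] divider back [ 463. -247.   32.] divider right end [ 522.2 -300.2   32. ] tip [ 493.8 -281.1   62. ]
```

Both views put the compartment centre at about (492,-277), and the TCP is within 3 mm of that. The scene view places the tip at (494,-281), and in the top view the arm hides part of the fingers. I'll dwell, then raise.

Request:
apply_moves([
  [0,0.06,0,0,0,0,0],
  [0,0,0,0,0,0,0],
  [0,0,0,0,0,0,0],
  [0,0,0,0,0,0,0],
  [0,0,0,0,0,0,0],
  [0,0,0,0,0,0,0],
  [0,0,0,0,0,0,0],
  [0,0,0,0,0,0,0],
])

```text
time: 13.9
tool_pos: [491.1, -281.0, 80.5]
tcp_rot: [180.0, 0.0, 15.5]
ft_force: [-0.3, -0.3, 0.2]
finger_gap: 0.4
grip_force: 0.0
```

Request:
apply_moves([
  [0,0,0,0,0,0,0],
  [0,0,0,0,0,0,0],
  [0,0,0,0,0,0,0],
  [0,0,0,0,0,0,0],
  [0,0,0,0,0,0,0],
  [0,0,0,0,0,0,0],
  [0,0,0,0,0,0,0],
  [0,0,0,0,0,0,0],
])

```text
time: 14.9
tool_pos: [491.1, -281.0, 80.5]
tcp_rot: [-180.0, -0.0, 15.5]
ft_force: [-0.3, 0.4, -1.0]
finger_gap: -0.0
grip_force: 0.0
```

Request:
apply_moves([
  [0,0,-0.5,0,0,0,0],
  [0,0,-0.9,0,0,0,0],
  [0,0,-0.9,0,0,0,0],
  [0,0,-0.9,0,0,0,0],
  [0,0,-0.9,0,0,0,0],
  [0,0,-0.9,0,0,0,0],
  [0,0,-0.9,0,0,0,0],
  [0,0,-0.4,0,0,0,0],
])

```text
time: 15.9
tool_pos: [491.8, -281.5, 272.7]
tcp_rot: [179.8, -0.1, 15.5]
ft_force: [0.4, -1.0, -0.1]
finger_gap: 0.3
grip_force: 0.0
```

Request:
apply_moves([
  [0,0,0,0,0,0,0],
  [0,0,0,0,0,0,0],
  [0,0,0,0,0,0,0],
  [0,0,0,0,0,0,0],
])

```text
time: 16.4
tool_pos: [490.7, -280.8, 268.5]
tcp_rot: [-179.9, 0.1, 15.5]
ft_force: [0.4, 0.1, -0.0]
finger_gap: 0.0
grip_force: 0.0
```

```bash
python3 -c "
from bench import *
print(hand_in())"
```

```text
the job is handed in; nothing more can be done
None
```

The arm pointed at the roller's brass wheel and then at the empty tray compartment, over two seconds each, and ended with the hand 268 mm above the bench; I saw no sign of contact, and the job is handed in (no verdict returned).

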